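# Reload the sprung brake-pad magazine

### The arm

A 7-joint arm with a two-finger parallel gripper is mounted at the origin on a cart in front of the work surface, level with it; the furniture and walls round the work are solid. World frame = base frame: x ahead of the robot, y to its left, z up, the work surface at z = 0. Lengths are in m, angles in rad, forces in N, time in s.
With the tool pointing down it reaches from about 0.425 to 0.925 m from the base axis. Payload 6.8 kg.
Tool frame: the origin (TCP) lies at the very end of the fingers, on their centre line; the grasp point (between the pads) lies 19 mm behind it; z points along the fingers, y is the line along which they close (so a half turn about z gives the same grasp; the last joint's range is limited). The gripper opens to 85 mm and grips with 20 to 120 N. Pads are 22 mm wide; open, the fingers measure 114 mm over their backs; the gripper's body (76 mm by 85 mm) begins 54 mm behind the grasp point. The pads swing forward as they close: fully open they stand 13 mm farther back than shut.
Start: joints at [1.179, 0.477, 0.022, 1.555, -0.011, 1.109, -0.083], TCP at [0.189, -0.648, 0.205] pointing down, gripper open.
Joint ranges: [-2.96, 2.96], [-0.34, 2.1], [-1.41, 1.46], [0.24, 2.44], [-1.37, 4.51], [0.17, 1.92], [-2.96, 2.96]. Speed limits (rad/s): [2.39, 2.39, 3.14, 3.14, 3.14, 3.14, 3.14].

### API

Orientations are given as a unit quaternion [w, x, y, z].
In Python, from station import bot gives the robot as it stands.
- The arm moves only by the tool apply_moves, never from a script. Its argument "deltas" is a list of rows, each a list of 3 entries, a list of its own where there are three numbers: the closure, from 0 (fully open) to 1 (shut), then the shift along the tool's x, y, z in units of 0.2 m (1.0 is 0.2 m), then the turn about the tool's z in units of 2 pi rad (1.0 is 2 pi rad). A call has 1 to 12 rows; each row is the pose to reach, as a shift and turn from the pose commanded when the call began, along the tool's axes at that moment, turning the shorter way round; what a row does not reach only later rows make up. A row lasts 1/10 s, in which the tool goes at most 50 mm and 8.59 degrees, less where a joint would pass 70% of its speed; a pose out of reach is approached as far as the arm can. A call with a number of a shift or a turn outside -1 to 1 is refused whole. A call with a gripper value outside its range is refused whole. The fingers move at their own pace and stop on an object; "squeeze" is the grip in N (left out, the last holds). Time passes only in rows, so rows that repeat a pose let the fingers close. It gives the time, the measured TCP pose, the force, the opening and the grip force at its end, in the units of the state.
- bot.get_obs(): the state, without advancing time (a new reading comes with each control period).
- bot.read_camera(name): name is "scene" or "side" or "wrist"; returns a dict with "color" (400x640x3 uint8, red, green, blue), "intrinsics" (3x3 intrinsics, pixels), "pose" (4x4, takes a point from camera to world coordinates); the wrist camera has in their place "hand_eye" (4x4, takes a point from camera to tool coordinates, whose origin is the TCP and whose axes are the flange's). Camera axes: x right, y down, z forward; pixel columns grow to the right and rows downward; lengths in m; the calibration is good to about 2 mm. A picture is of the moment at which its call begins: read the wrist's pose just before it. There is no depth.
- bot.hand_in(): hands the job in; it is judged then, once.
Trained networks look in a picture, given as the dict that the camera call returned (one of the last four; its "shot" number tells which), for a name from the list of things; names that differ only in an ending like _2 or _b are one class to them, and where a whole thing is asked for, a point or a joint stands for the part that bears it (a point fixed in the world has none). Each returns a list of dicts, best first, with "confidence" (0 to 1); they miss things now and then, are a little off and sometimes report something else, mostly with a low value. They report only what shows in the picture. A call takes as long as a camera call. They do not tell look-alikes from the thing itself.
- bot.look_for(picture, target): "point" ([x, y, z] in m, in world coordinates, good to about 4 mm: the middle of the surface that is visible of it).
The state is a dict: "t": time; "q": joint angles; "joint_vel": joint speeds; "joint_torque": joint torques, N m; "eef_pos": TCP position; "tool_rot": TCP orientation; "contact_force": force on the tool from outside, world axes, zero at the start; "torque": the same for the moment, N m; "gripper_width": opening from 0.0 (shut) to 1.0 (fully open); "grasp_force": force on a finger pad.
Only numpy, scipy, OpenCV 4.12 (cv2) and the standard library are available. Lean on these libraries where they do the work, as an engineer would, in place of code of your own. Each camera call takes 0.05 s, during which the arm holds its last target. There are 200 camera calls.

### The job

Load the two loose brake pads from the bench into the spring-loaded pad magazine, friction block up and long straight edge to the back, like the pad already in it: set each on the pile in front of the two lips, push the pile down against the spring, slide the pad back under the lips to the back stop and let go. All three pads must stay in, held down by the lips; leave the tools lying around where they are.

Things in the scene. Friction and masses are not known exactly. Their poses are not given: they have to be found in the camera images.
- magazine: Grey sheet-steel magazine screwed to the bench, foot 84 x 152 mm, 82 mm tall over the lips. Origin: middle of the foot's underside, at bench height; x to its back (away from the robot), y left, z up. Slot 47 mm (x) by 103 mm (y), walls 2.5 mm. Front wall's rim 66 mm high; front and back are open 36 mm wide in the middle for the fingers.
- slot (a point): Point in the magazine, 75 mm above its foot, where the middle of a fully home pad lies in plan. The undersides of both steel lips are at this height. Lips (2.5 mm thick) hold the plate's ends: at |y| over 37 mm, from 4 mm behind this point to the back; noses turned up 4 mm begin 5 mm in front of it. Between the lips it is open above.
- back_stop (a point): Middle of the back stop's inner face, at lip height, 23.5 mm behind the slot point: a home pad's straight edge lies against it (two posts at |y| over 34 mm, so that the middle is free). A new pad goes down with its straight edge 29 to 31 mm in front of this face, clear of the lips' noses, and then slides back.
- follower (a joint): Sprung plate under the pile: how far it has sunk, m. About 0 with one pad in, 0.0115 more for each further pad; ends at 0.042. Spring: 6 N at 0 plus 0.2 N per mm. It lifts the top pad's plate against the lips. A new pad must be pressed until its plate's top is 1 to 4 mm below the lip height; 4.5 mm below, its underside meets the front wall's rim.
- pad_0: Brake pad already in the magazine, under the lips, on the follower. As pad_a: straight edge at the magazine's back (turned half round to the magazine's axes), origin 70.5 mm above the foot, so that its block's top, on which the next pad is set, is 82 mm above the foot.
- pad_a: Dark loose brake pad lying on the bench, 44 mm x 99 mm x 11.5 mm, 0.14 kg, friction block up. Origin: middle of the underside; own z up, y along its length, -x towards its long straight edge (the other long edge tapers to a short one). Plate 4.5 mm thick; on it the block, 34 mm wide (x from -18 to +16), 64 mm long, 7 mm high, a good place to grip. 
- pad_b: Second loose brake pad, the same as pad_a: 44 mm x 99 mm x 11.5 mm, 0.14 kg, friction block up. Origin: middle of the underside; own z up, y along its length, -x towards its long straight edge (the other long edge tapers to a short one). Plate 4.5 mm thick; on it the block, 34 mm wide (x from -18 to +16), 64 mm long, 7 mm high, a good place to grip. 
- pad_0_edge (a point): Middle of pad_0's long straight edge, at its underside.
- pad_a_edge (a point): Middle of pad_a's long straight edge, at its underside, 22 mm from its origin.
- pad_b_edge (a point): Middle of pad_b's long straight edge, at its underside, 22 mm from its origin.
- spanner_c: Bystander: double-ended spanner 218 mm long, lying nearer the robot. Origin in its middle. Leave it.
- pliers_red: Bystander: red-handled pliers 191 mm long, lying nearer the robot. Origin in their middle. Leave them.
- driver_orange: Bystander: screwdriver 190 mm long, behind on the left. Origin in its middle. Leave it.
- adjustable_wrench: Bystander: adjustable wrench 210 mm long, behind on the right. Origin in its middle. Leave it.
Not all that is in view belongs to the job. Leave any red look-alike of the pad_b alone.

How it is judged:
By the outcome, as a careful person would: the job done as asked, in the order asked, and still so for the second after the job is handed in, with the robot touching nothing.
It also fails if it takes over 48 s, if anything falls off the work surface, if the arm or the gripper's body presses on something with over 40 N, if the wrist force passes 120 N, or if a joint passes its speed limit or range.

## Working session

There is one attempt and no reset: what is moved stays moved. The work goes in short steps, Python scripts to look and compute and a tool call to move; the robot and the scene stay as the last step left them, time stands still between calls to the robot, and variables do not carry over. Pictures are saved under pics/ and viewed, at most 10 in all, crops included, and the job is handed in when it is done.

Besides the shell and the picture viewer there is one more tool, called after "Call:" by a JSON object that holds its "fn" and its "kwargs". apply_moves: Moves the arm, as the interface text tells. Its arguments: {"type":"object","properties":{"deltas":{"type":"array","items":{"type":"array"}},"squeeze":{"type":"number"}},"required":["deltas"]}

```bash
ls; mkdir -p pics; cat > h.py <<'E'
from station import bot
import numpy as np, cv2
def save(p,n): cv2.imwrite(f'pics/{n}.png',p['color'][:,:,::-1])
E
python3 - <<'E'
from h import *
np.set_printoptions(precision=4,suppress=True)
o=bot.get_obs(); print({k:np.round(v,4) for k,v in o.items()})
ps={}
for c in ['scene','side']:
    p=bot.read_camera(c); save(p,c+'0'); ps[c]=p
    print(c,p['intrinsics'].tolist(),np.array(p['pose']).round(4).tolist())
    for t in ['magazine','pad_a','pad_b','pad_0','slot','back_stop','pad_a_edge','pad_b_edge','pad_0_edge']:
        for d in bot.look_for(p,t)[:4]:
            w=np.array(d['point']); T=np.linalg.inv(p['pose']); cc=T[:3,:3]@w+T[:3,3]; u=np.array(p['intrinsics'])@cc
            print(t,w.round(4),(u[:2]/u[2]).round(0),round(d['confidence'],2))
print(bot.get_obs()['t'])
E
```

```text
pics
{'t': np.float64(0.0), 'q': array([ 1.1789,  0.4778,  0.0224,  1.5564, -0.0115,  1.1093, -0.0831]), 'joint_vel': array([-0.0007,  0.0008,  0.    ,  0.0004, -0.003 , -0.0001,  0.0008]), 'joint_torque': array([ -0.0001, -59.6451,   1.6078, -28.1189,   0.0125,   0.0095,
        -0.    ]), 'eef_pos': array([ 0.1888, -0.6474,  0.2037]), 'tool_rot': array([-0.0009,  0.9899,  0.1414, -0.0002]), 'contact_force': array([ 0.3642,  0.3119, -0.035 ]), 'torque': array([ 0.0637, -0.0164,  0.0226]), 'grasp_force': np.float64(0.0), 'gripper_width': np.float64(0.9996)}
scene [[367.99183888135434, 0.0, 324.9071138508351], [0.0, 367.99183888135434, 205.3672190232444], [0.0, 0.0, 1.0]] [[-0.551, -0.465, 0.6929, -0.1688], [-0.8341, 0.2816, -0.4743, 0.5532], [0.0254, -0.8393, -0.543, 0.6199], [0.0, 0.0, 0.0, 1.0]]
magazine [0.5469 0.066  0.0226] [324. 216.] 0.97
pad_a [0.542  0.3778 0.009 ] [219. 259.] 0.85
pad_a [ 0.5526 -0.1869  0.0076] [388. 196.] 0.77
pad_a [0.513  0.2422 0.0071] [274. 248.] 0.69
pad_b [0.542  0.3778 0.009 ] [219. 259.] 0.85
pad_b [ 0.5526 -0.1869  0.0076] [388. 196.] 0.77
pad_b 
[... 1103 characters left out ...]
[362. 297.] 0.95
pad_b [0.5225 0.2182 0.0138] [311. 210.] 0.77
pad_b [0.5483 0.3611 0.008 ] [311. 194.] 0.61
pad_b [0.5633 0.0333 0.0771] [338. 216.] 0.5
pad_0 [ 0.5582 -0.2129  0.0108] [362. 297.] 0.95
pad_0 [0.5225 0.2182 0.0138] [311. 210.] 0.77
pad_0 [0.5483 0.3611 0.008 ] [311. 194.] 0.61
pad_0 [0.5633 0.0333 0.0771] [338. 216.] 0.5
slot [ 0.5586 -0.0086  0.0202] [339. 243.] 0.62
back_stop [ 0.5581 -0.0091  0.0201] [339. 243.] 0.9
pad_a_edge [ 0.5598 -0.2135  0.0109] [363. 297.] 0.63
pad_a_edge [0.562  0.0359 0.0772] [337. 216.] 0.18
pad_b_edge [0.5494 0.3617 0.0089] [312. 194.] 0.64
pad_b_edge [0.5137 0.2204 0.01  ] [308. 211.] 0.6
pad_0_edge [0.5632 0.0321 0.0838] [338. 214.] 0.74
1.0
```

View pics/scene0.png

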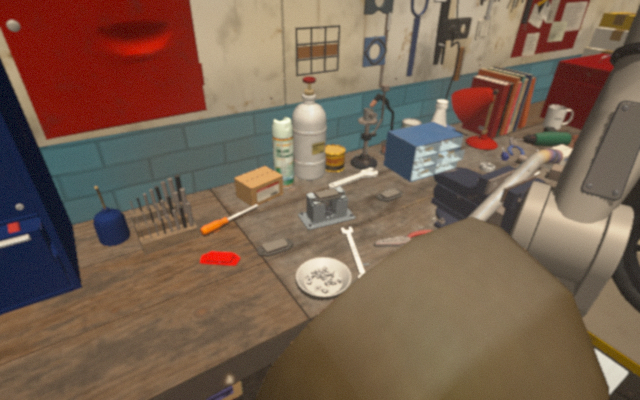

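View pics/side0.png

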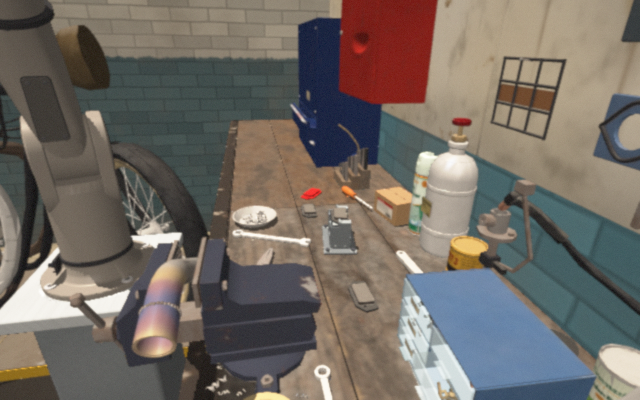

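```bash
cat >> h.py <<'E'
def R(q):
    w,x,y,z=q
    from scipy.spatial.transform import Rotation
    return Rotation.from_quat([x,y,z,w]).as_matrix()
def plane(p,uv,z,pose=None):
    P=np.array(p['pose'] if pose is None else pose); d=P[:3,:3]@np.linalg.solve(p['intrinsics'],[*uv,1.]); c=P[:3,3]
    return c+d*(z-c[2])/d[2]
def proj(p,w,pose=None):
    T=np.linalg.inv(p['pose'] if pose is None else pose); u=np.array(p['intrinsics'])@(T[:3,:3]@np.asarray(w)+T[:3,3]); return u[:2]/u[2]
def wpose(o,p):
    T=np.eye(4); T[:3,:3]=R(o['tool_rot']); T[:3,3]=o['eef_pos']; return T@np.array(p['hand_eye'])
def go(pos,yaw=None,o=None):
    """delta in tool units; yaw = world angle of tool x axis (deg)"""
    o=o or bot.get_obs(); M=R(o['tool_rot']); d=M.T@(np.array(pos)-o['eef_pos'])/0.2
    y0=np.degrees(np.arctan2(M[1,0],M[0,0])); t=None if yaw is None else -((yaw-y0+90)%180-90)/360
    print('delta',d.round(4),'turn',t,'yaw now',round(y0,2),'t',o['t'])
E
python3 - <<'E'
from h import *
o=bot.get_obs()
s=bot.read_camera('scene');d=bot.read_camera('side');w=bot.read_camera('wrist');save(w,'w0')
for n,a,b,z in [('left',(274,248),(310,210.5),.01),('right',(388,196),(362,297),.01),('mag0',(326,195),(337,215),.08),('red',(219,259),(311,194),.01)]:
    print(n,plane(s,a,z).round(3),plane(d,b,z).round(3))
print('vise',[plane(d,x,0).round(3) for x in [(265,380),(320,340),(317,265),(205,240),(205,350)]])
print(w['hand_eye'],w['intrinsics'])
go([.53,-.2,.30]); go([.55,-.2,.3],0)
E
```

```text
left [0.509 0.244 0.01 ] [0.521 0.221 0.01 ]
right [ 0.551 -0.183  0.01 ] [ 0.557 -0.213  0.01 ]
mag0 [0.563 0.049 0.08 ] [0.56  0.033 0.08 ]
red [0.542 0.378 0.01 ] [0.546 0.355 0.01 ]
vise [array([ 0.352, -0.371,  0.   ]), array([ 0.453, -0.304,  0.   ]), array([ 0.49 , -0.067,  0.   ]), array([0.217, 0.101, 0.   ]), array([ 0.254, -0.292,  0.   ])]
[[-1.44654360e-03 -9.53285554e-01 -3.02067146e-01  7.69142120e-02]
 [ 9.99998844e-01 -1.23774569e-03 -8.82640979e-04 -1.07374918e-03]
 [ 4.67526585e-04 -3.02068074e-01  9.53286242e-01 -1.68815872e-01]
 [ 0.00000000e+00  0.00000000e+00  0.00000000e+00  1.00000000e+00]] [[339.59181602   0.         322.25886052]
 [  0.         339.59181602 198.46201815]
 [  0.           0.           1.        ]]
delta [ 2.264  -1.6732 -0.4765] turn None yaw now 16.26 t 1.15
delta [ 2.36   -1.6452 -0.4765] turn 0.045154279956338625 yaw now 16.26 t 1.15
```

Call:
{"fn": "apply_moves", "kwargs": {"deltas": [[0,[0,0,-0.25],0],[0,[0.1,0,-0.5],0],[0,[0.3,-0.1,-0.7],0],[0,[0.5,-0.2,-0.7],0],[0,[0.7,-0.35,-0.7],0.01],[0,[0.85,-0.5,-0.7],0.02],[0,[1,-0.65,-0.7],0.03],[0,[1,-0.85,-0.7],0.045],[0,[1,-1,-0.7],0.045],[0,[1,-1,-0.7],0.045]]}}

```text
t: 2.15
eef_pos: [0.325, -0.3966, 0.3454]
tool_rot: [-0.0, 1.0, 0.002, 0.0]
contact_force: [1.0, -1.2, 0.2]
gripper_width: 0.999
grasp_force: 0.0
```

```bash
python3 - <<'E'
from h import *
o=bot.get_obs();print(o['eef_pos'],o['contact_force']); go([.55,-.2,.3],0)
E
```

```text
[ 0.32499857 -0.39659085  0.34539729] [ 1.02548539 -1.21678952  0.24817017]
delta [ 1.1295 -0.9776  0.2278] turn 0.0007482259197176452 yaw now 0.27 t 2.15
```

Call:
{"fn": "apply_moves", "kwargs": {"deltas": [[0,[0.25,-0.25,0],0],[0,[0.5,-0.5,0],0],[0,[0.75,-0.75,0.1],0],[0,[1,-0.98,0.2],0],[0,[1,-0.98,0.2],0],[0,[1,-0.98,0.2],0],[0,[1,-0.98,0.2],0]]}}

```text
t: 2.85
eef_pos: [0.5278, -0.1987, 0.3031]
tool_rot: [-0.002, 1.0, 0.005, -0.0]
contact_force: [-0.1, 0.9, 0.1]
gripper_width: 0.998
grasp_force: 0.0
```

```bash
python3 - <<'E'
from h import *
o=bot.get_obs();print(o['eef_pos'],o['joint_vel'].round(3))
w=bot.read_camera('wrist');save(w,'w1');P=wpose(o,w)
np.savez('w1.npz',P=P,K=w['intrinsics'])
for t in ['pad_a','pad_a_edge','magazine']:
    for d in bot.look_for(w,t)[:4]:
        uv=proj(w,d['point'],P);print(t,np.round(d['point'],4),uv.round(0),d['confidence'],plane(w,uv,.0115,P).round(4))
E
```

```text
[ 0.52783791 -0.19873877  0.30312517] [ 0.05  -0.034  0.074  0.012  0.017  0.028  0.054]
pad_a [ 0.5612 -0.2048  0.0146] [329. 125.] 0.91 [ 0.5609 -0.2048  0.0115]
pad_a [0.5201 0.22   0.0118] [ 18. 153.] 0.81 [0.52   0.2203 0.0115]
pad_a [0.5683 0.0396 0.0821] [113. 123.] 0.64 [0.5617 0.0826 0.0115]
pad_a_edge [ 0.562  -0.2028  0.0104] [327. 124.] 0.92 [ 0.5621 -0.2028  0.0115]
magazine [5.827e-01 2.000e-04 7.900e-03] [174. 107.] 0.77 [ 0.5829 -0.0013  0.0115]
```

View pics/w1.png

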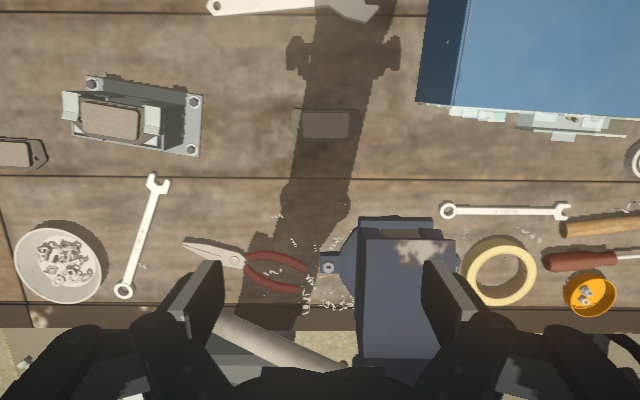

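Call:
{"fn": "apply_moves", "kwargs": {"deltas": [[0,[0.1,0.03,0.25],0],[0,[0.2,0.03,0.5],0],[0,[0.22,0.03,0.75],0],[0,[0.22,0.03,0.9],0],[0,[0.22,0.03,0.9],0],[0,[0.22,0.03,0.9],0],[0,[0.22,0.03,0.9],0]]}}

```text
t: 3.75
eef_pos: [0.5704, -0.2111, 0.1278]
tool_rot: [0.001, 1.0, -0.0, 0.002]
contact_force: [0.8, 0.6, -0.2]
gripper_width: 0.997
grasp_force: 0.0
```

```bash
python3 - <<'E'
from h import *
o=bot.get_obs();print(o['eef_pos'],o['joint_vel'].round(3))
w=bot.read_camera('wrist');P=wpose(o,w)
np.savez('w2.npz',P=P,K=w['intrinsics'],im=w['color'])
for t in ['pad_a','pad_a_edge']:
    for d in bot.look_for(w,t)[:1]:
        uv=proj(w,d['point'],P);print(t,np.round(d['point'],4),uv.round(0),d['confidence'],plane(w,uv,.0115,P).round(4))
c=w['color'][80:280,220:440,::-1]; c=cv2.resize(c,None,fx=3,fy=3)
cv2.imwrite('pics/w2.png',np.clip(c.astype(float)*1.8,0,255).astype(np.uint8)[:600])
E
```

```text
[ 0.57038839 -0.21113077  0.12775518] [-0.004 -0.009 -0.005 -0.001  0.    -0.006 -0.002]
pad_a [ 0.5649 -0.2039  0.012 ] [315. 190.] 0.79 [ 0.5648 -0.2039  0.0115]
pad_a_edge [ 0.5641 -0.2013  0.0105] [312. 191.] 0.85 [ 0.5644 -0.2013  0.0115]
```

View pics/w2.png

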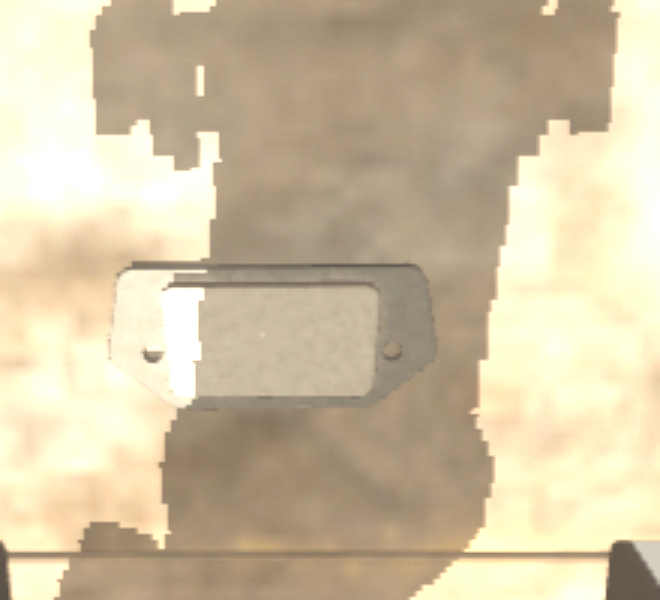

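```bash
python3 - <<'E'
from h import *
f=np.load('w2.npz');w={'intrinsics':f['K']};P=f['P']
for n,(u,v),z in [('edgeL',(133,264),.0045),('edgeR',(415,266),.0045),('endL',(108,330),.0045),('endR',(437,330),.0045),('bTL',(163,285),.0115),('bTR',(379,285),.0115),('bBR',(375,397),.0115),('bBL',(165,398),.0115)]:
    print(n,plane(w,(u/3+220,v/3+80),z,P).round(4))
go([.5625,-.205,.02],0)
E
```

```text
edgeL [ 0.5831 -0.1594  0.0045]
edgeR [ 0.5823 -0.2419  0.0045]
endL [ 0.5631 -0.1509  0.0045]
endR [ 0.5628 -0.249   0.0045]
bTL [ 0.5784 -0.1689  0.0115]
bTR [ 0.5783 -0.2309  0.0115]
bBR [ 0.5442 -0.2304  0.0115]
bBL [ 0.544  -0.168   0.0115]
delta [-0.0402 -0.0282  0.5359] turn 8.59111623719618e-05 yaw now 0.03 t 3.9
```

Call:
{"fn": "apply_moves", "kwargs": {"deltas": [[0,[0.0,0.0,-0.25],0],[0,[0.05,-0.25,-0.36],0],[0,[0.05,-0.5,-0.36],0],[0,[0.05,-0.75,-0.36],0],[0,[0.05,-1,-0.36],0],[0,[0.05,-1,-0.36],0],[0,[0.05,-1,-0.36],0]]}}

```text
t: 4.6
eef_pos: [0.579, -0.0075, 0.1981]
tool_rot: [-0.0, 1.0, 0.003, 0.001]
contact_force: [-0.7, -1.1, -0.0]
gripper_width: 1.003
grasp_force: 0.0
```

Call:
{"fn": "apply_moves", "kwargs": {"deltas": [[0,[0,-0.22,0],0],[0,[0,-0.22,0],0],[0,[0,-0.22,0],0],[0,[0,-0.22,0],0]]}}

```text
t: 5.0
eef_pos: [0.5789, 0.0318, 0.1969]
tool_rot: [0.001, 1.0, -0.001, 0.0]
contact_force: [0.4, -1.5, 0.3]
gripper_width: 1.003
grasp_force: 0.0
```

```bash
python3 - <<'E'
from h import *
o=bot.get_obs();print(o['eef_pos'],o['joint_vel'].round(3),o['q'].round(2))
w=bot.read_camera('wrist');P=wpose(o,w)
np.savez('w3.npz',P=P,K=w['intrinsics'],im=w['color'])
for t in ['back_stop','slot','pad_0_edge','pad_0']:
    for d in bot.look_for(w,t)[:1]:
        uv=proj(w,d['point'],P);print(t,np.round(d['point'],4),uv.round(0),d['confidence'],plane(w,uv,.0775,P).round(4))
c=w['color'][90:290,210:470,::-1]; c=cv2.resize(c,None,fx=3,fy=3,interpolation=cv2.INTER_CUBIC)
cv2.imwrite('pics/w3.png',c)
go([.52,.22,.13],0)
E
```

```text
[0.5788752  0.03178538 0.19694901] [ 0.006  0.002  0.001  0.002 -0.    -0.001 -0.005] [ 0.12  0.35 -0.35  1.78  0.14  1.03 -1.86]
back_stop [0.5846 0.0425 0.0086] [313. 161.] 0.59 [0.5983 0.0406 0.0775]
slot [0.5855 0.0415 0.0015] [314. 159.] 0.58 [0.6001 0.0397 0.0775]
pad_0_edge [0.5748 0.0448 0.0848] [308. 189.] 0.96 [0.5727 0.0451 0.0775]
pad_0 [ 0.5631 -0.1978  0.0124] [537. 180.] 0.81 [ 0.5801 -0.1553  0.0775]
delta [-0.2936 -0.934   0.3332] turn -8.119089077989688e-05 yaw now -0.03 t 5.25
```

View pics/w3.png

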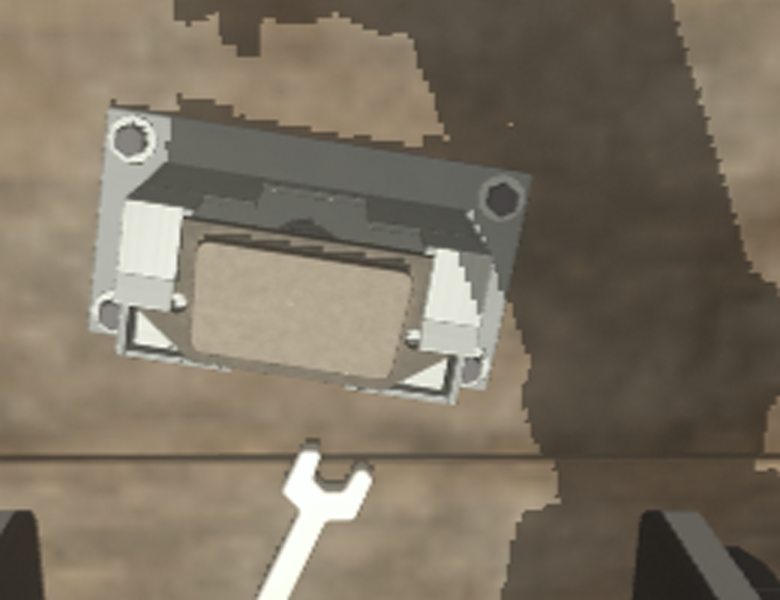

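```bash
python3 - <<'E'
from h import *
f=np.load('w3.npz');w={'intrinsics':f['K']};P=f['P']
g=lambda u,v,z:plane(w,(u/3+210,v/3+90),z,P)[:2]
ang=lambda a,b:np.degrees(np.arctan2(*( (a-b)[[0,1]]*[-1,1])))
b=[g(198,240,.082),g(412,269,.082),g(391,379,.082),g(192,350,.082)]
print('block',np.round(b,4),np.mean(b,0).round(4),'yaw',ang(b[0],b[1]),ang(b[3],b[2]),np.linalg.norm(b[0]-b[1]),np.linalg.norm(b[1]-b[2]))
q=[g(110,105,.003),g(531,175,.003),g(487,389,.003),g(90,331,.003)]
print('foot',np.round(q,4),np.mean(q,0).round(4),'yaw',ang(q[0],q[1]),ang(q[3],q[2]),np.linalg.norm(q[0]-q[1]),np.linalg.norm(q[1]-q[2]))
r=[g(117,354,.066),g(455,404,.066)];print('front',np.round(r,4),np.mean(r,0).round(4),ang(*r),np.linalg.norm(r[0]-r[1]))
l=[g(183,207,.0775),g(434,248,.0775)];print('lip back inner',np.round(l,4),np.mean(l,0),ang(*l),np.linalg.norm(l[0]-l[1]))
E
```

```text
block [[0.5912 0.0723]
 [0.5825 0.0112]
 [0.5488 0.0168]
 [0.5581 0.0755]] [0.5702 0.0439] yaw -8.127381562720768 -9.019004633086045 0.061690223360573025 0.03413813484059343
foot [[ 0.6217  0.1119]
 [ 0.5966 -0.0366]
 [ 0.515  -0.0243]
 [ 0.5387  0.1252]] [0.568 0.044] yaw -9.565031287803786 -9.029566872592538 0.15059624373201286 0.0826115134362431
front [[ 0.5514  0.1013]
 [ 0.5343 -0.0045]] [0.5429 0.0484] -9.193710270375588 0.10716188283272271
lip back inner [[0.5999 0.0768]
 [0.5876 0.0046]] [0.59373697 0.04067804] -9.651504991992766 0.07319838057592581
```

Call:
{"fn": "apply_moves", "kwargs": {"deltas": [[0,[-0.1,-0.23,0],0],[0,[-0.2,-0.46,0],0],[0,[-0.25,-0.7,0.1],0],[0,[-0.25,-0.94,0.33],0],[0,[-0.25,-0.94,0.33],0],[0,[-0.25,-0.94,0.33],0],[0,[-0.25,-0.94,0.33],0]]}}

```text
t: 5.95
eef_pos: [0.5288, 0.2212, 0.1309]
tool_rot: [0.0, 1.0, 0.0, -0.0]
contact_force: [0.8, -0.1, -0.5]
gripper_width: 1.004
grasp_force: 0.0
```

```bash
python3 - <<'E'
from h import *
o=bot.get_obs();print(o['eef_pos'],o['joint_vel'].round(3))
w=bot.read_camera('wrist');P=wpose(o,w)
np.savez('w4.npz',P=P,K=w['intrinsics'],im=w['color'])
for t in ['pad_a','pad_a_edge']:
    for d in bot.look_for(w,t)[:1]:
        uv=proj(w,d['point'],P);print(t,np.round(d['point'],4),uv.round(0),d['confidence'],plane(w,uv,.0115,P).round(4))
c=w['color'][80:280,220:440,::-1]; c=cv2.resize(c,None,fx=3,fy=3)
cv2.imwrite('pics/w4.png',np.clip(c.astype(float)*1.5,0,255).astype(np.uint8)[:600])
E
```

```text
[0.5287908  0.22123232 0.13087298] [ 0.021 -0.02   0.014 -0.009  0.002  0.001 -0.001]
pad_a [0.5674 0.0485 0.0803] [590. 152.] 0.9 [ 0.5555 -0.006   0.0115]
pad_a_edge [0.5808 0.0933 0.0043] [474. 121.] 0.2 [0.5814 0.0964 0.0115]
```

View pics/w4.png

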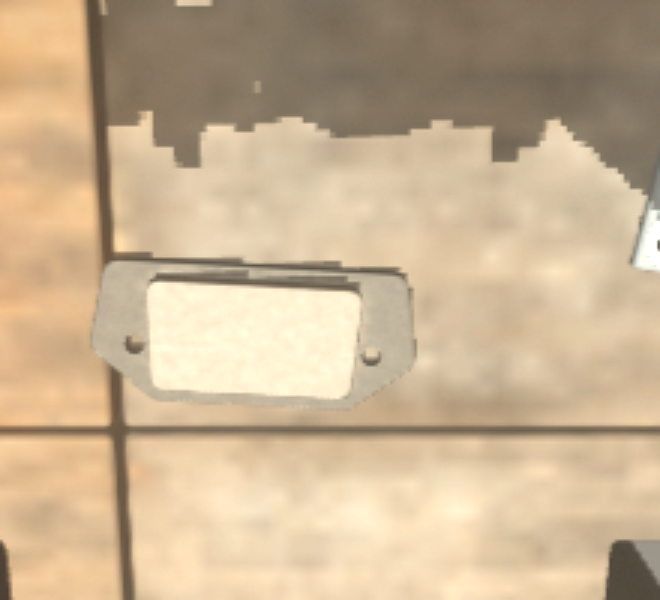

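```bash
python3 - <<'E'
from h import *
f=np.load('w4.npz');w={'intrinsics':f['K']};P=f['P']
g=lambda u,v,z:plane(w,(u/3+220,v/3+80),z,P)[:2]
ang=lambda a,b:np.degrees(np.arctan2(*( (a-b)[[0,1]]*[-1,1])))
b=[g(148,280,.0115),g(362,291,.0115),g(352,400,.0115),g(152,389,.0115)]
print('block',np.round(b,4),np.mean(b,0).round(4),'yaw',ang(b[0],b[1]),ang(b[3],b[2]))
q=[g(108,260,.0045),g(408,273,.0045),g(92,340,.0045),g(415,355,.0045)]
print(np.round(q,4),ang(q[0],q[1]),ang(q[2],q[3]),np.mean(q[2:],0))
for z in (.12,.03): go([*np.mean(b,0),z],87)
E
```

```text
block [[0.537  0.2683]
 [0.5337 0.2062]
 [0.4999 0.2087]
 [0.5035 0.2688]] [0.5185 0.238 ] yaw -3.087567564177618 -3.412543449903864
[[0.5414 0.281 ]
 [0.5374 0.1923]
 [0.5168 0.2873]
 [0.5119 0.1894]] -2.598147782851817 -2.849912355658118 [0.51434568 0.2383648 ]
delta [-0.0559 -0.0873  0.0591] turn -0.24195347998250394 yaw now -0.1 t 6.1
delta [-0.0568 -0.0874  0.5091] turn -0.24195347998250394 yaw now -0.1 t 6.1
```

Call:
{"fn": "apply_moves", "kwargs": {"deltas": [[0,[-0.05,-0.085,0.06],-0.242],[0,[-0.05,-0.085,0.06],-0.242],[0,[-0.05,-0.085,0.06],-0.242],[0,[-0.05,-0.085,0.06],-0.242],[0,[-0.05,-0.085,0.06],-0.242],[0,[-0.05,-0.085,0.06],-0.242],[0,[-0.05,-0.085,0.1],-0.242],[0,[-0.05,-0.085,0.2],-0.242],[0,[-0.05,-0.085,0.3],-0.242],[0,[-0.05,-0.085,0.4],-0.242],[0,[-0.05,-0.085,0.4],-0.242],[0,[-0.05,-0.085,0.4],-0.242]]}}

```text
t: 7.3
eef_pos: [0.5191, 0.2384, 0.0514]
tool_rot: [0.0, 0.726, 0.688, 0.0]
contact_force: [-0.6, -0.2, 0.1]
gripper_width: 1.001
grasp_force: 0.0
```

```bash
python3 - <<'E'
from h import *
o=bot.get_obs();print(o['eef_pos'],o['contact_force'],o['q'].round(2))
go([.5186,.238,.009],87)
E
```

```text
[0.51907857 0.23835527 0.05142097] [-0.56030743 -0.16231355  0.10999006] [-0.01  0.6  -0.7   1.89  0.52  0.83 -1.03]
delta [-0.0019 -0.0024  0.2121] turn -0.00023876538856792233 yaw now 86.91 t 7.3
```

Call:
{"fn": "apply_moves", "kwargs": {"deltas": [[0.52,[0,0,0.1],0],[0.52,[0,0,0.13],0],[0.52,[0,0,0.16],0],[0.52,[0,0,0.18],0],[0.52,[0,0,0.18],0],[0.52,[0,0,0.18],0]]}}

```text
t: 7.9
eef_pos: [0.5186, 0.2394, 0.0151]
tool_rot: [0.0, 0.724, 0.689, 0.0]
contact_force: [-0.2, 0.5, 0.0]
gripper_width: 0.482
grasp_force: 0.0
```

Call:
{"fn": "apply_moves", "kwargs": {"deltas": [[0.52,[0,0,0.01],0],[0.52,[0,0,0.02],0],[0.52,[0,0,0.02],0]]}}

```text
t: 8.2
eef_pos: [0.5182, 0.239, 0.0105]
tool_rot: [-0.0, 0.724, 0.689, -0.0]
contact_force: [0.6, -0.1, -0.1]
gripper_width: 0.479
grasp_force: 0.0
```

Call:
{"fn": "apply_moves", "kwargs": {"deltas": [[0.55,[0,0,0.006],0],[0.55,[0,0,0.012],0],[0.55,[0,0,0.018],0],[0.55,[0,0,0.018],0]]}}

```text
t: 8.6
eef_pos: [0.5182, 0.2391, 0.0069]
tool_rot: [-0.0, 0.724, 0.689, -0.0]
contact_force: [0.9, -0.0, 0.3]
gripper_width: 0.449
grasp_force: 0.0
```

Call:
{"fn": "apply_moves", "kwargs": {"deltas": [[0.55,[0,0,0.006],0],[0.55,[0,0,0.012],0],[0.55,[0,0,0.012],0]]}}

```text
t: 8.9
eef_pos: [0.5182, 0.2391, 0.0045]
tool_rot: [-0.0, 0.724, 0.689, -0.0]
contact_force: [0.1, -0.5, -0.7]
gripper_width: 0.448
grasp_force: 0.0
```

Call:
{"fn": "apply_moves", "kwargs": {"deltas": [[0.56,[0,0,0.006],0],[0.56,[0,0,0.012],0],[0.56,[0,0,0.012],0]]}}

```text
t: 9.2
eef_pos: [0.5183, 0.2391, 0.0021]
tool_rot: [-0.0, 0.724, 0.689, -0.0]
contact_force: [0.9, -0.3, -0.0]
gripper_width: 0.444
grasp_force: 0.0
```

Call:
{"fn": "apply_moves", "kwargs": {"deltas": [[0.56,[0,0,0.006],0],[0.56,[0,0,0.012],0],[0.56,[0,0,0.012],0]]}}

```text
t: 9.5
eef_pos: [0.5183, 0.2391, -0.0003]
tool_rot: [-0.0, 0.724, 0.689, -0.0]
contact_force: [-0.2, 0.7, -0.3]
gripper_width: 0.439
grasp_force: 0.0
```

Call:
{"fn": "apply_moves", "kwargs": {"deltas": [[0.56,[0,0,0.005],0],[0.56,[0,0,0.008],0],[0.56,[0,0,0.008],0]]}}

```text
t: 9.8
eef_pos: [0.5183, 0.2391, -0.0018]
tool_rot: [-0.0, 0.724, 0.689, -0.0]
contact_force: [1.2, 0.0, 0.2]
gripper_width: 0.445
grasp_force: 0.0
```

Call:
{"fn": "apply_moves", "kwargs": {"deltas": [[0.7,[0,0,0],0],[0.7,[0,0,0],0],[0.7,[0,0,0],0]], "squeeze": 20}}

```text
t: 10.1
eef_pos: [0.5184, 0.2392, -0.0017]
tool_rot: [-0.0, 0.724, 0.689, 0.0]
contact_force: [0.1, -0.4, 0.1]
gripper_width: 0.299
grasp_force: 0.0
```

```bash
python3 - <<'E'
from h import *
o=bot.get_obs();print(o['gripper_width'],o['grasp_force'])
w=bot.read_camera('wrist');P=wpose(o,w)
s=bot.read_camera('scene')
a=w['color'][130:400,120:520,::-1]
cv2.imwrite('pics/w5.png',cv2.resize(a,None,fx=2,fy=2)[:560])
b=s['color'][190:290,210:340,::-1]; cv2.imwrite('pics/s5.png',cv2.resize(b,None,fx=5,fy=5))
print(proj(w,[.5185,.238,.0115],P))
E
```

```text
0.29901268485267257 0.0
[324.21627222 255.00831997]
```

View pics/w5.png

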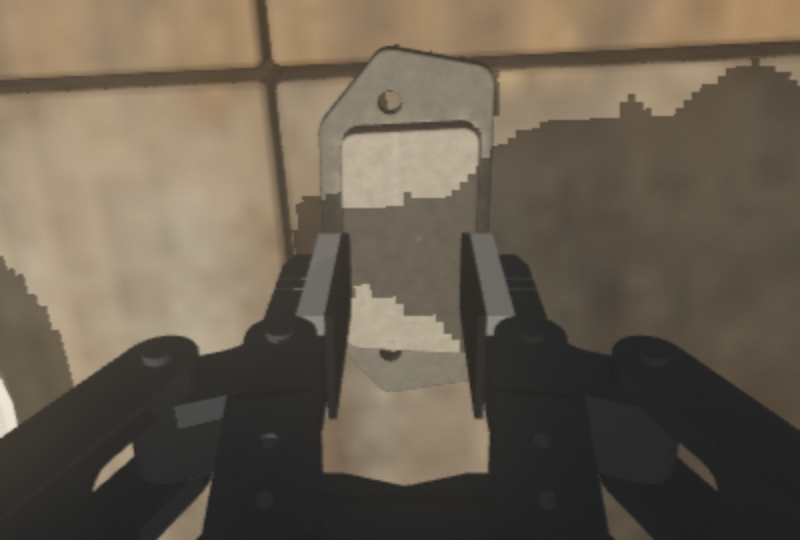

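```bash
python3 - <<'E'
from h import *
w=bot.read_camera('wrist');H=np.array(w['hand_eye'])
print(bot.get_obs()['gripper_width'])
for z in (0,-.005,-.01,-.015,-.02,-.025):
    print(z,[proj(w,[.011,s*.0127,z],H).round(1) for s in (-1,1)],[proj(w,[.011,s*.015,z],H).round(1) for s in (-1,1)])
E
```

```text
0.3012743307790709
0 [array([299.9, 223. ]), array([347.5, 223. ])] [array([295.6, 223.1]), array([351.8, 223. ])]
-0.005 [array([299.3, 226.6]), array([348.2, 226.6])] [array([294.9, 226.6]), array([352.6, 226.6])]
-0.01 [array([298.7, 230.4]), array([348.9, 230.3])] [array([294.1, 230.4]), array([353.5, 230.3])]
-0.015 [array([298. , 234.4]), array([349.7, 234.3])] [array([293.3, 234.4]), array([354.4, 234.3])]
-0.02 [array([297.3, 238.6]), array([350.5, 238.5])] [array([292.5, 238.6]), array([355.3, 238.5])]
-0.025 [array([296.5, 243. ]), array([351.3, 243. ])] [array([291.5, 243. ]), array([356.3, 243. ])]
```

Call:
{"fn": "apply_moves", "kwargs": {"deltas": [[0.52,[0,0,0],0],[0.52,[0,0,0],0],[0.52,[0,0,0.015],0],[0.52,[0,0,0.03],0],[0.52,[0,0,0.03],0]]}}

```text
t: 10.75
eef_pos: [0.518, 0.2389, -0.0083]
tool_rot: [-0.0, 0.724, 0.689, -0.0]
contact_force: [-0.7, 0.4, -1.0]
gripper_width: 0.48
grasp_force: 0.0
```

```bash
python3 - <<'E'
from h import *
o=bot.get_obs();print(o['eef_pos'],o['gripper_width'],o['contact_force'])
w=bot.read_camera('wrist')
a=w['color'][130:400,120:520,::-1]
cv2.imwrite('pics/w6.png',cv2.resize(a,None,fx=2,fy=2)[:560])
E
```

```text
[ 0.51797174  0.2389337  -0.00828841] 0.4800990734211112 [-0.72464145  0.36247474 -0.98602654]
```

View pics/w6.png

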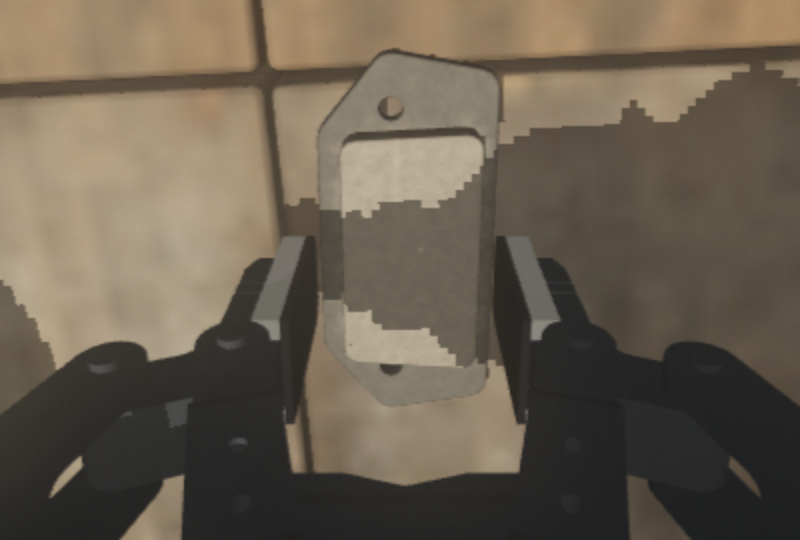

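Call:
{"fn": "apply_moves", "kwargs": {"deltas": [[0.54,[0,0.006,0.02],0],[0.54,[0,0.006,0.04],0],[0.54,[0,0.006,0.045],0],[0.54,[0,0.006,0.045],0]]}}

```text
t: 11.2
eef_pos: [0.5194, 0.239, -0.017]
tool_rot: [-0.0, 0.724, 0.689, -0.0]
contact_force: [-0.6, -0.2, -0.2]
gripper_width: 0.461
grasp_force: 0.0
```

Call:
{"fn": "apply_moves", "kwargs": {"deltas": [[0.54,[0,0,0.006],0],[0.54,[0,0,0.012],0],[0.54,[0,0,0.012],0]]}}

```text
t: 11.5
eef_pos: [0.5195, 0.2391, -0.0192]
tool_rot: [0.0, 0.724, 0.689, -0.0]
contact_force: [-0.5, 0.4, 0.4]
gripper_width: 0.46
grasp_force: 0.0
```

Call:
{"fn": "apply_moves", "kwargs": {"deltas": [[0.54,[0,0,0.006],0],[0.54,[0,0,0.012],0],[0.54,[0,0,0.012],0]]}}

```text
t: 11.8
eef_pos: [0.5195, 0.239, -0.0217]
tool_rot: [-0.0, 0.724, 0.689, -0.0]
contact_force: [0.1, 0.1, -1.0]
gripper_width: 0.464
grasp_force: 0.0
```

Call:
{"fn": "apply_moves", "kwargs": {"deltas": [[0.54,[0,0,0.005],0],[0.54,[0,0,0.008],0],[0.54,[0,0,0.008],0]]}}

```text
t: 12.1
eef_pos: [0.5195, 0.2391, -0.0232]
tool_rot: [-0.0, 0.724, 0.689, -0.0]
contact_force: [0.1, 0.0, 0.5]
gripper_width: 0.46
grasp_force: 0.0
```

Call:
{"fn": "apply_moves", "kwargs": {"deltas": [[0.75,[0,0,0],0],[0.75,[0,0,0],0],[0.75,[0,0,0],0]], "squeeze": 25}}

```text
t: 12.4
eef_pos: [0.5196, 0.2394, -0.0227]
tool_rot: [0.0, 0.724, 0.69, 0.0]
contact_force: [-2.6, -0.4, 5.6]
gripper_width: 0.388
grasp_force: 33.0
```

Call:
{"fn": "apply_moves", "kwargs": {"deltas": [[0.75,[0,0,0],0],[0.75,[0,0,-0.05],0],[0.75,[0,0,-0.25],0],[0.75,[0,0,-0.5],0],[0.75,[0,0,-0.7],0],[0.75,[0,0,-0.7],0]], "squeeze": 70}}

```text
t: 13.0
eef_pos: [0.5227, 0.2415, 0.1229]
tool_rot: [0.001, 0.724, 0.689, 0.005]
contact_force: [0.7, 1.0, -0.1]
gripper_width: 0.374
grasp_force: 71.6
```

```bash
python3 - <<'E'
from h import *
o=bot.get_obs();print(o['eef_pos'],o['gripper_width'],o['grasp_force'],o['contact_force'].round(1))
w=bot.read_camera('wrist');H=np.array(w['hand_eye'])
o6=dict(eef_pos=[0.51797174,0.2389337,-0.00828841],tool_rot=[0,.724,.6898,0]);P=wpose(o6,w)
b=np.array([plane(w,(u/2+120,v/2+130),.0115,P) for u,v in [(342,140),(484,136),(487,362),(343,362)]])
print('w6 block',b.round(4),b.mean(0).round(4))
cv2.imwrite('pics/w7.png',cv2.resize(w['color'][100:400,120:520,::-1],None,fx=2,fy=2))
# slot frame
yaw=np.radians(-9.2); ex=np.array([np.cos(yaw),np.sin(yaw)]); 
bs=np.array([.5915,.0404])
c0=bs-.030*ex-.021*ex; print('block centre at set-down',c0.round(4),'home',(bs-.021*ex).round(4))
go([*c0,.15],80.8)
E
```

```text
[0.52266032 0.24148726 0.12288747] 0.37368983019321744 71.58841851633042 [ 0.7  1.  -0.1]
w6 block [[0.5043 0.2699 0.0115]
 [0.537  0.2692 0.0115]
 [0.5369 0.2083 0.0115]
 [0.4999 0.2101 0.0115]] [0.5195 0.2394 0.0115]
block centre at set-down [0.5412 0.0486] home [0.5708 0.0438]
delta [-0.9508  0.1476 -0.1518] turn 0.017651325904906458 yaw now 87.15 t 13.05
```

View pics/w7.png

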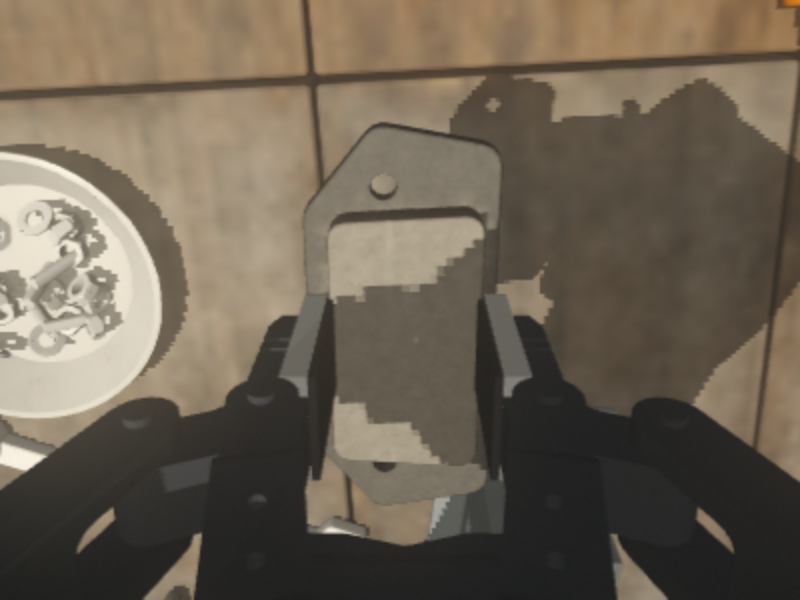

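Call:
{"fn": "apply_moves", "kwargs": {"deltas": [[0.75,[-0.2,0.03,0],0.003],[0.75,[-0.4,0.06,0],0.006],[0.75,[-0.6,0.09,0],0.01],[0.75,[-0.8,0.12,0],0.014],[0.75,[-0.955,0.146,0],0.0175],[0.75,[-0.955,0.146,0.1],0.0175],[0.75,[-0.955,0.146,0.2],0.0175],[0.75,[-0.955,0.146,0.2],0.0175],[0.75,[-0.955,0.146,0.2],0.0175]]}}

```text
t: 13.95
eef_pos: [0.5383, 0.047, 0.0761]
tool_rot: [-0.001, 0.761, 0.649, -0.001]
contact_force: [-0.1, 0.1, -1.5]
gripper_width: 0.369
grasp_force: 71.5
```

```bash
python3 - <<'E'
from h import *
o=bot.get_obs();print(o['eef_pos'],o['gripper_width'],o['grasp_force'],o['contact_force'].round(1))
w=bot.read_camera('wrist')
cv2.imwrite('pics/w8.png',cv2.resize(w['color'][100:400,120:520,::-1],None,fx=2,fy=2))
go([.5423,.0494,.07],80.8)
E
```

```text
[0.53827042 0.04700741 0.07607949] 0.3690345786600025 71.53741655813064 [-0.1  0.1 -1.5]
delta [0.0129 0.0143 0.0343] turn 0.0003280290826870116 yaw now 80.92 t 14.0
```

View pics/w8.png

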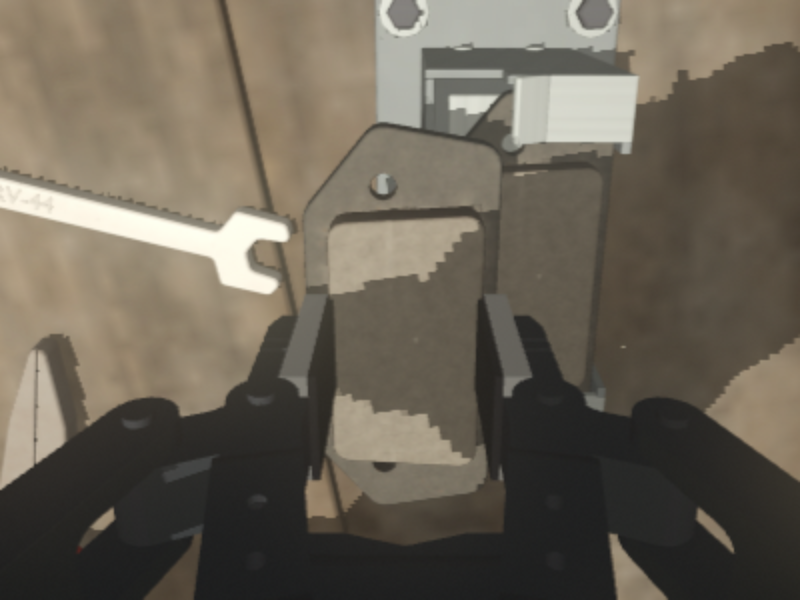

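```bash
python3 - <<'E'
from h import *
w=bot.read_camera('wrist');H=np.array(w['hand_eye']);ez=.0761
g=lambda u,v,z:(plane(w,(u/2+120,v/2+100),z,H)*1000).round(1)[:2]
T=lambda h:ez-h
print('held edge',g(501,170,-.0272),g(498,230,-.0272),'front',g(304,215,-.0272))
print('held end',g(380,124,-.0272),'block TL,TR',g(329,214,-.0342),g(485,214,-.0342))
print('p0 block back',g(606,175,T(.082)),g(590,380,T(.082)),'end',g(550,164,T(.082)))
print('nose',g(515,110,T(.0815)),'lip front',g(549,110,T(.0775)),'lip back',g(636,110,T(.0775)),'inner',g(580,143,T(.0775)),'outer',g(580,75,T(.0775)))
E
```

```text
held edge [39.3 20. ] [25.5 19.9] front [ 29.1 -23. ]
held end [49.4 -6. ] block TL,TR [ 31.7 -16.7] [31.7 16. ]
p0 block back [32.2 49.3] [-26.3  50.1] end [35.  35.2]
nose [48.4 26. ] lip front [47.7 35.1] lip back [47.7 56.7] inner [39.3 43.4] outer [56.3 42.1]
```

Call:
{"fn": "apply_moves", "kwargs": {"deltas": [[0.75,[0.0125,0.02,0],0],[0.75,[0.0125,0.02,0.03],0],[0.75,[0.0125,0.02,0.06],0],[0.75,[0.0125,0.02,0.065],0],[0.75,[0.0125,0.02,0.065],0],[0.75,[0.0125,0.02,0.065],0]]}}

```text
t: 14.65
eef_pos: [0.5436, 0.0487, 0.0639]
tool_rot: [-0.0, 0.761, 0.649, -0.0]
contact_force: [1.0, -0.7, -2.2]
gripper_width: 0.37
grasp_force: 71.6
```

```bash
python3 - <<'E'
from h import *
o=bot.get_obs();print(o['eef_pos'],o['contact_force'].round(1))
go([.5423,.0494,.0453],80.8)
E
```

```text
[0.54364382 0.04873911 0.06387514] [ 1.  -0.7 -2.2]
delta [ 0.0022 -0.0072  0.0929] turn 0.0002193870444298085 yaw now 80.88 t 14.65
```

Call:
{"fn": "apply_moves", "kwargs": {"deltas": [[0.75,[0,-0.0035,0.01],0],[0.75,[0,-0.0035,0.025],0],[0.75,[0,-0.0035,0.04],0],[0.75,[0,-0.0035,0.055],0],[0.75,[0,-0.0035,0.055],0]]}}

```text
t: 15.15
eef_pos: [0.5431, 0.0489, 0.0528]
tool_rot: [0.0, 0.761, 0.649, 0.0]
contact_force: [-0.1, -0.4, 4.3]
gripper_width: 0.371
grasp_force: 72.9
```

Call:
{"fn": "apply_moves", "kwargs": {"deltas": [[0.75,[0,0,0.015],0],[0.75,[0,0,0.03],0],[0.75,[0,0,0.0375],0],[0.75,[0,0,0.0375],0],[0.75,[0,0,0.0375],0]]}}

```text
t: 15.65
eef_pos: [0.5432, 0.049, 0.0455]
tool_rot: [0.0, 0.761, 0.649, 0.0]
contact_force: [-0.7, 0.6, 4.6]
gripper_width: 0.369
grasp_force: 73.3
```

Call:
{"fn": "apply_moves", "kwargs": {"deltas": [[0.75,[0,0.02,0],0],[0.75,[0,0.045,0],0],[0.75,[0,0.07,0],0],[0.75,[0,0.09,0],0],[0.75,[0,0.09,0],0]]}}

```text
t: 16.15
eef_pos: [0.5609, 0.0462, 0.0454]
tool_rot: [-0.0, 0.761, 0.649, 0.0]
contact_force: [-1.5, -0.3, 5.4]
gripper_width: 0.366
grasp_force: 73.3
```

Call:
{"fn": "apply_moves", "kwargs": {"deltas": [[0.75,[0,0.02,0],0],[0.75,[0,0.04,0],0],[0.75,[0,0.05,0],0],[0.75,[0,0.056,0],0],[0.75,[0,0.06,0],0],[0.75,[0,0.06,0],0]]}}

```text
t: 16.75
eef_pos: [0.5719, 0.0444, 0.0453]
tool_rot: [-0.0, 0.761, 0.649, -0.0]
contact_force: [-2.5, 0.3, 5.8]
gripper_width: 0.367
grasp_force: 73.3
```

Call:
{"fn": "apply_moves", "kwargs": {"deltas": [[0.75,[0,0.003,0],0],[0.75,[0,0.006,0],0],[0.75,[0,0.006,0],0]]}}

```text
t: 17.05
eef_pos: [0.572, 0.0444, 0.045]
tool_rot: [-0.001, 0.761, 0.649, -0.001]
contact_force: [-5.2, 1.1, 5.8]
gripper_width: 0.372
grasp_force: 73.6
```

Call:
{"fn": "apply_moves", "kwargs": {"deltas": [[0.55,[0,0,0],0],[0.45,[0,0,0],0],[0.45,[0,0,0],0],[0.45,[0,0,-0.03],0],[0.4,[0,0,-0.1],0],[0.3,[0,0,-0.3],0],[0.3,[0,0,-0.55],0],[0.3,[0,0,-0.55],0],[0.3,[0,0,-0.55],0]]}}

```text
t: 17.95
eef_pos: [0.5744, 0.0439, 0.1572]
tool_rot: [0.001, 0.761, 0.649, 0.001]
contact_force: [-0.2, -0.3, -0.4]
gripper_width: 0.703
grasp_force: 0.0
```

```bash
python3 - <<'E'
from h import *
o=bot.get_obs();print(o['eef_pos'],o['contact_force'].round(1))
w=bot.read_camera('wrist');P=wpose(o,w);save(w,'w9');np.savez('w9.npz',P=P,K=w['intrinsics'],im=w['color'])
for t in ['pad_a','pad_a_edge']:
    for d in bot.look_for(w,t)[:3]:
        uv=proj(w,d['point'],P);print(t,np.round(d['point'],4),uv.round(0),round(d['confidence'],2),plane(w,uv,.082,P).round(4))
c=[.5616+.0011,-.1997+.0012]
go([*c,.12],89.7)
E
```

```text
[0.57442352 0.04392766 0.15722429] [-0.2 -0.3 -0.4]
pad_a [ 0.5629 -0.1747  0.0032] [343. 356.] 0.72 [ 0.5685 -0.1025  0.082 ]
pad_a [0.5717 0.0517 0.0835] [318. 191.] 0.55 [0.5716 0.0513 0.082 ]
pad_a_edge [ 0.5636 -0.1729  0.0063] [343. 357.] 0.89 [ 0.5688 -0.1033  0.082 ]
pad_a_edge [0.5766 0.0798 0.0044] [319. 138.] 0.44 [0.5788 0.0898 0.082 ]
delta [-1.2022  0.1431  0.1721] turn -0.02451467049737484 yaw now 80.87 t 18.1
```

Call:
{"fn": "apply_moves", "kwargs": {"deltas": [[0.3,[-0.25,0.03,0],-0.01],[0.3,[-0.5,0.06,0],-0.0245],[0.3,[-0.75,0.1,0],-0.0245],[0.4,[-1,0.14,0],-0.0245],[0.5,[-1,0.14,0.2],-0.0245],[0.5,[-1,0.14,0.4],-0.0245],[0.5,[-1,0.14,0.4],-0.0245],[0.5,[-1,0.14,0.4],-0.0245]]}}

```text
t: 18.9
eef_pos: [0.5689, -0.1571, 0.0748]
tool_rot: [-0.001, 0.709, 0.706, -0.0]
contact_force: [0.8, -0.5, 0.6]
gripper_width: 0.502
grasp_force: 0.0
```

```bash
python3 - <<'E'
from h import *
o=bot.get_obs();print(o['eef_pos'],o['contact_force'].round(1))
c=[.5616+.0011,-.1997+.0012]
go([*c,.01],89.7)
E
```

```text
[ 0.56893904 -0.15710934  0.07478123] [ 0.8 -0.5  0.6]
delta [-0.2075 -0.0295  0.3237] turn 0.000182993783000719 yaw now 89.77 t 18.9
```

Call:
{"fn": "apply_moves", "kwargs": {"deltas": [[0.5,[-0.2,-0.03,0.05],0],[0.5,[-0.207,-0.03,0.2],0],[0.5,[-0.207,-0.03,0.32],0],[0.5,[-0.207,-0.03,0.32],0],[0.5,[-0.207,-0.03,0.32],0],[0.5,[-0.207,-0.03,0.32],0]]}}

```text
t: 19.5
eef_pos: [0.5655, -0.199, 0.0138]
tool_rot: [0.002, 0.709, 0.706, 0.001]
contact_force: [-0.6, 0.7, 1.3]
gripper_width: 0.498
grasp_force: 0.0
```

```bash
python3 - <<'E'
from h import *
o=bot.get_obs();print(o['eef_pos'],o['contact_force'].round(1),o['gripper_width'])
w=bot.read_camera('wrist');P=wpose(o,w);np.savez('w10.npz',P=P,K=w['intrinsics'],im=w['color'])
g=cv2.GaussianBlur(cv2.cvtColor(w['color'],cv2.COLOR_RGB2GRAY),(3,3),0).astype(int)
# profiles across the pad, above the finger tips
for dy in (.025,.03): 
    uv=proj(w,[.5627,-.1985+dy,.0115],P); r=int(round(uv[1])); print(r,uv.round(1))
    print(g[r,270:380].tolist())
c=int(round(uv[0])); print(c, g[100:300,c].tolist())
go([.5627,-.1985,-.0195],89.7)
E
```

```text
[ 0.56545826 -0.19898613  0.01380516] [-0.6  0.7  1.3] 0.49816409724760385
196 [318.2 195.9]
[126, 126, 125, 118, 111, 115, 122, 124, 125, 125, 127, 130, 131, 136, 150, 162, 165, 164, 164, 166, 167, 169, 171, 171, 171, 170, 170, 170, 170, 168, 165, 164, 164, 164, 165, 166, 168, 172, 175, 176, 173, 171, 169, 167, 167, 168, 168, 169, 169, 169, 168, 166, 165, 165, 165, 165, 166, 167, 168, 168, 167, 166, 164, 165, 166, 166, 167, 168, 169, 168, 167, 167, 167, 166, 165, 163, 145, 111, 87, 84, 99, 119, 118, 96, 79, 80, 98, 119, 127, 127, 127, 128, 127, 127, 127, 127, 129, 130, 131, 131, 119, 101, 93, 94, 95, 95, 93, 89, 82, 79]
187 [318.1 186.8]
[122, 122, 121, 114, 110, 115, 121, 123, 124, 124, 125, 124, 123, 123, 123, 122, 112, 93, 77, 70, 68, 68, 68, 70, 72, 74, 76, 79, 80, 81, 82, 84, 87, 88, 90, 92, 95, 100, 105, 109, 110, 112, 116, 120, 123, 125, 129, 132, 135, 136, 137, 138, 139, 141, 144, 147, 150, 152, 154, 156, 158, 158, 159, 159, 160, 159, 160, 161, 162, 161, 161, 161, 158, 148, 128, 102, 86, 96, 113, 118, 118, 120, 114, 95, 77, 78, 95, 115, 123, 124, 124, 124, 123, 124, 124, 124
[... 378 characters left out ...]
, 126, 125, 125, 125, 125, 124, 125, 124, 124, 124, 125, 125, 125, 125, 125, 126, 128, 128, 128, 129, 131, 123, 98, 72, 66, 90, 135, 164, 169, 167, 167, 169, 171, 171, 170, 169, 168, 166, 166, 167, 169, 170, 170, 167, 166, 166, 166, 168, 169, 167, 167, 166, 166, 166, 167, 169, 170, 171, 172, 172, 157, 127, 112, 109, 102, 98, 97, 97, 97, 96, 96, 96, 96, 97, 97, 97, 97, 97, 96, 96, 96, 96, 95, 96, 96, 96, 95, 96, 96, 95, 94, 93, 93, 94, 93, 93, 92, 93, 95, 95, 94, 94, 95, 95, 95, 94, 93, 92, 92, 91, 91, 92, 93, 94, 93, 91, 91, 91, 91, 91, 91, 91, 92, 93, 92, 91, 90, 86, 77, 70, 68, 68, 68, 67, 67, 67, 67, 66, 65]
delta [ 0.0034 -0.0134  0.1655] turn 0.00011199718660310035 yaw now 89.74 t 19.55
```

Call:
{"fn": "apply_moves", "kwargs": {"deltas": [[0.5,[0,0,0.03],0],[0.5,[0,0,0.03],0],[0.5,[0,0,0.03],0]]}}

```text
t: 19.85
eef_pos: [0.5634, -0.1994, 0.0054]
tool_rot: [-0.0, 0.709, 0.705, -0.0]
contact_force: [-0.0, -1.1, -1.1]
gripper_width: 0.497
grasp_force: 0.0
```

```bash
python3 - <<'E'
from h import *
o=bot.get_obs();print(o['eef_pos'],o['tool_rot'].round(4))
w=bot.read_camera('wrist')
g=cv2.GaussianBlur(cv2.cvtColor(w['color'],cv2.COLOR_RGB2GRAY),(3,3),0).astype(int)
for r in (190,198,205): print(r,g[r,272:292].tolist(),g[r,336:356].tolist())
print(g[170:200,318].tolist())
f=(.1688*.953+.0769*.302)*1000
go([.5627,-.1985,-.0195],89.7)
E
```

```text
[ 0.56341157 -0.19935293  0.00543826] [-0.000e+00  7.089e-01  7.053e-01 -1.000e-04]
190 [135, 134, 132, 126, 124, 130, 135, 136, 137, 138, 137, 137, 136, 136, 136, 138, 136, 124, 104, 90] [151, 153, 156, 157, 159, 162, 165, 165, 165, 163, 159, 149, 133, 110, 91, 88, 105, 123, 128, 129]
198 [139, 140, 139, 134, 129, 133, 137, 138, 140, 143, 146, 149, 150, 146, 150, 169, 181, 181, 181, 181] [181, 179, 179, 181, 181, 182, 183, 184, 184, 184, 185, 185, 183, 183, 183, 168, 131, 98, 93, 113]
205 [140, 141, 140, 132, 124, 128, 134, 135, 135, 136, 136, 137, 138, 141, 152, 169, 180, 183, 183, 182] [181, 181, 181, 183, 184, 184, 182, 180, 179, 178, 177, 177, 179, 179, 178, 163, 131, 102, 98, 116]
[137, 138, 138, 138, 139, 139, 139, 139, 139, 139, 140, 141, 141, 143, 145, 147, 136, 105, 79, 77, 101, 147, 178, 184, 183, 183, 182, 182, 184, 184]
delta [ 0.0043 -0.004   0.1249] turn -4.2033457527266035e-06 yaw now 89.7 t 19.9
```

Call:
{"fn": "apply_moves", "kwargs": {"deltas": [[0.52,[0.004,-0.01,0.02],0],[0.54,[0.004,-0.01,0.06],0],[0.54,[0.004,-0.01,0.1],0],[0.54,[0.004,-0.01,0.125],0],[0.54,[0.004,-0.01,0.141],0],[0.54,[0.004,-0.01,0.141],0],[0.54,[0.004,-0.01,0.141],0]]}}

```text
t: 20.6
eef_pos: [0.5616, -0.1985, -0.0229]
tool_rot: [-0.0, 0.709, 0.705, 0.0]
contact_force: [-0.1, -0.7, 0.2]
gripper_width: 0.46
grasp_force: 0.0
```

Call:
{"fn": "apply_moves", "kwargs": {"deltas": [[0.75,[0,0,0],0],[0.75,[0,0,0],0],[0.75,[0,0,0],0]], "squeeze": 25}}

```text
t: 20.9
eef_pos: [0.562, -0.1985, -0.0226]
tool_rot: [0.0, 0.709, 0.705, 0.0]
contact_force: [0.9, 0.3, 1.0]
gripper_width: 0.383
grasp_force: 28.0
```

Call:
{"fn": "apply_moves", "kwargs": {"deltas": [[0.75,[0,0,0],0],[0.75,[0,0,-0.05],0],[0.75,[0,0,-0.25],0],[0.75,[0,0,-0.5],0],[0.75,[0,0,-0.72],0],[0.75,[0,0,-0.72],0],[0.75,[0,0,-0.72],0]], "squeeze": 70}}

```text
t: 21.6
eef_pos: [0.5615, -0.1989, 0.1223]
tool_rot: [0.001, 0.709, 0.705, -0.0]
contact_force: [0.2, -0.4, -2.5]
gripper_width: 0.374
grasp_force: 70.5
```

```bash
python3 - <<'E'
from h import *
o=bot.get_obs();print(o['eef_pos'],o['gripper_width'],o['grasp_force'])
w=bot.read_camera('wrist');H=np.array(w['hand_eye'])
g=cv2.GaussianBlur(cv2.cvtColor(w['color'],cv2.COLOR_RGB2GRAY),(3,3),0).astype(int)
for c in (300,310,325,335): print(c,g[152:216,c].tolist())
print([g[r,265:285].tolist() for r in (190,215,230)],[g[r,355:378].tolist() for r in (190,200,230)])
go([.5431,.0487,.1],80.8)
E
```

```text
[ 0.5614786  -0.19894175  0.12229447] 0.37383310988461865 70.50102596188083
300 [137, 136, 135, 134, 133, 133, 134, 135, 136, 137, 137, 138, 139, 139, 133, 120, 105, 102, 112, 126, 136, 140, 142, 142, 141, 141, 140, 139, 139, 139, 138, 138, 138, 138, 137, 136, 137, 138, 139, 139, 139, 139, 140, 140, 141, 142, 143, 145, 147, 147, 144, 142, 143, 145, 135, 103, 78, 73, 75, 88, 123, 161, 178, 182]
310 [138, 139, 139, 139, 140, 140, 140, 141, 141, 136, 111, 77, 77, 107, 130, 137, 138, 138, 138, 138, 138, 137, 137, 137, 137, 137, 135, 134, 134, 134, 134, 134, 135, 136, 136, 135, 139, 149, 154, 154, 153, 152, 152, 136, 106, 87, 77, 69, 77, 106, 134, 146, 150, 147, 121, 86, 72, 74, 81, 109, 151, 177, 183, 184]
325 [143, 142, 142, 141, 141, 140, 140, 139, 138, 137, 137, 137, 117, 80, 74, 103, 128, 137, 140, 139, 138, 137, 137, 137, 139, 140, 139, 138, 138, 138, 138, 138, 137, 138, 138, 137, 136, 136, 137, 138, 138, 138, 138, 138, 139, 140, 141, 142, 142, 142, 143, 145, 140, 116, 83, 71, 73, 79, 107, 152, 178, 183, 182, 182]
335 [148, 149, 150, 151, 152, 154, 156, 158, 160, 162, 163, 163, 161,
[... 239 characters left out ...]
182, 181]
[[141, 141, 141, 141, 140, 140, 140, 140, 140, 140, 140, 140, 140, 140, 139, 138, 132, 117, 101, 103], [82, 82, 83, 83, 85, 95, 114, 130, 136, 139, 140, 141, 143, 146, 147, 147, 148, 146, 132, 118], [86, 86, 87, 87, 88, 90, 100, 117, 130, 134, 135, 135, 134, 134, 134, 136, 139, 142, 153, 169]] [[138, 138, 139, 139, 138, 138, 137, 136, 134, 134, 134, 135, 131, 116, 96, 88, 89, 90, 91, 92, 93, 93, 93], [143, 139, 137, 135, 135, 135, 134, 133, 132, 132, 133, 134, 127, 109, 91, 88, 92, 94, 95, 96, 96, 94, 93], [107, 108, 108, 108, 105, 98, 90, 89, 88, 86, 84, 82, 79, 81, 87, 89, 89, 89, 88, 88, 88, 88, 88]]
delta [ 1.2372 -0.0933  0.1035] turn 0.024659937744595812 yaw now 89.68 t 21.65
```

Call:
{"fn": "apply_moves", "kwargs": {"deltas": [[0.75,[0.2,-0.02,0],0.005],[0.75,[0.4,-0.04,0],0.01],[0.75,[0.6,-0.06,0],0.015],[0.75,[0.8,-0.08,0],0.02],[0.75,[1,-0.093,0],0.0247],[0.75,[1,-0.093,0],0.0247],[0.75,[1,-0.093,0],0.0247]]}}

```text
t: 22.35
eef_pos: [0.5424, 0.0024, 0.1196]
tool_rot: [-0.001, 0.76, 0.649, -0.001]
contact_force: [-0.4, -1.0, -1.5]
gripper_width: 0.372
grasp_force: 70.5
```

```bash
python3 - <<'E'
from h import *
go([.5432,.0496,.0639],80.88)
E
```

```text
delta [ 0.2337 -0.0323  0.2786] turn 0.0002952647773160461 yaw now 80.99 t 22.35
```

Call:
{"fn": "apply_moves", "kwargs": {"deltas": [[0.75,[0.12,-0.02,0],0],[0.75,[0.234,-0.034,0],0],[0.75,[0.234,-0.034,0.12],0],[0.75,[0.234,-0.034,0.24],0],[0.75,[0.234,-0.034,0.26],0],[0.75,[0.234,-0.034,0.26],0],[0.75,[0.234,-0.034,0.26],0],[0.75,[0.234,-0.034,0.26],0]]}}

```text
t: 23.15
eef_pos: [0.5456, 0.0485, 0.0702]
tool_rot: [0.0, 0.762, 0.648, 0.001]
contact_force: [0.1, -0.5, -1.5]
gripper_width: 0.368
grasp_force: 70.5
```

```bash
python3 - <<'E'
from h import *
o=bot.get_obs();print(o['eef_pos'],o['contact_force'].round(1),o['joint_vel'].round(3))
w=bot.read_camera('wrist');H=np.array(w['hand_eye']);save(w,'w11')
g=cv2.GaussianBlur(cv2.cvtColor(w['color'],cv2.COLOR_RGB2GRAY),(3,3),0).astype(int)
for r in (130,145,155,165,172): print(r,g[r,355:450].tolist())
go([.5432,.0496,.0528],80.88)
E
```

```text
[0.54557134 0.0485293  0.07018205] [ 0.1 -0.5 -1.5] [-0.003 -0.002 -0.002  0.004  0.    -0.002 -0.002]
130 [91, 91, 91, 91, 90, 90, 90, 90, 90, 90, 90, 91, 91, 91, 91, 90, 92, 101, 115, 128, 134, 136, 136, 133, 125, 113, 101, 92, 90, 90, 91, 91, 91, 91, 91, 91, 90, 91, 91, 91, 94, 99, 102, 101, 103, 106, 109, 110, 110, 110, 111, 120, 138, 154, 149, 133, 126, 126, 126, 125, 119, 111, 105, 102, 112, 131, 139, 131, 118, 110, 109, 108, 111, 124, 141, 147, 147, 147, 147, 147, 146, 146, 146, 145, 144, 144, 143, 142, 141, 140, 139, 138, 138, 137, 136]
145 [158, 156, 143, 120, 110, 124, 145, 153, 152, 148, 143, 140, 137, 135, 136, 138, 140, 143, 148, 153, 156, 161, 165, 168, 168, 164, 162, 171, 180, 183, 183, 183, 183, 183, 182, 182, 183, 183, 182, 182, 182, 182, 182, 182, 182, 182, 182, 182, 182, 182, 182, 182, 182, 182, 182, 182, 182, 181, 181, 181, 181, 181, 181, 181, 181, 181, 181, 180, 180, 180, 180, 174, 161, 155, 154, 154, 154, 154, 152, 151, 150, 149, 148, 147, 146, 144, 143, 141, 140, 139, 139, 139, 138, 138, 138]
155 [127, 116, 94, 77, 78, 89, 103, 123, 159, 200, 219, 212, 201, 198
[... 663 characters left out ...]
 214, 214, 214, 214, 214, 214, 214, 213, 213, 213, 213, 213, 211, 193, 148, 103, 87, 86, 86, 86, 86, 86, 85, 85, 85, 85, 85, 84, 84, 84, 83, 82, 82, 81, 80, 80, 79, 79, 78]
172 [93, 88, 83, 80, 77, 73, 71, 75, 87, 106, 121, 128, 129, 129, 129, 129, 130, 130, 135, 158, 186, 197, 197, 195, 191, 194, 207, 215, 215, 214, 214, 214, 214, 214, 214, 214, 214, 214, 214, 214, 214, 214, 214, 214, 214, 214, 213, 213, 213, 214, 213, 213, 213, 213, 213, 213, 213, 213, 213, 213, 213, 213, 213, 213, 213, 213, 213, 212, 207, 172, 116, 89, 88, 88, 87, 87, 86, 86, 85, 85, 85, 84, 84, 84, 83, 82, 82, 82, 81, 81, 81, 80, 79, 78, 78]
delta [ 0.0029 -0.0122  0.0869] turn -0.0002889184595294994 yaw now 80.78 t 23.2
```

Call:
{"fn": "apply_moves", "kwargs": {"deltas": [[0.75,[0.003,-0.016,0],0],[0.75,[0.003,-0.016,0],0],[0.75,[0.003,-0.016,0.03],0],[0.75,[0.003,-0.016,0.03],0]]}}

```text
t: 23.6
eef_pos: [0.5412, 0.0497, 0.0625]
tool_rot: [-0.0, 0.761, 0.648, -0.0]
contact_force: [-0.3, -1.0, -2.3]
gripper_width: 0.37
grasp_force: 70.5
```

```bash
python3 - <<'E'
from h import *
o=bot.get_obs();print(o['eef_pos'],o['contact_force'].round(1))
go([.5427,.0497,.0528],80.88)
E
```

```text
[0.5411505  0.0497041  0.06250411] [-0.3 -1.  -2.3]
delta [0.0012 0.0077 0.0485] turn -0.00019670433806319288 yaw now 80.81 t 23.6
```

Call:
{"fn": "apply_moves", "kwargs": {"deltas": [[0.75,[0,0.005,0.01],0],[0.75,[0,0.005,0.025],0],[0.75,[0,0.005,0.04],0],[0.75,[0,0.005,0.048],0],[0.75,[0,0.005,0.048],0]]}}

```text
t: 24.1
eef_pos: [0.543, 0.0498, 0.0537]
tool_rot: [0.0, 0.761, 0.648, 0.0]
contact_force: [-0.5, -1.9, 4.0]
gripper_width: 0.375
grasp_force: 71.8
```

Call:
{"fn": "apply_moves", "kwargs": {"deltas": [[0.75,[0,-0.002,0.015],0],[0.75,[0,-0.002,0.03],0],[0.75,[0,-0.002,0.041],0],[0.75,[0,-0.002,0.041],0],[0.75,[0,-0.002,0.041],0]]}}

```text
t: 24.6
eef_pos: [0.543, 0.0498, 0.0458]
tool_rot: [0.0, 0.762, 0.648, 0.001]
contact_force: [0.5, -1.4, 5.9]
gripper_width: 0.37
grasp_force: 72.2
```

Call:
{"fn": "apply_moves", "kwargs": {"deltas": [[0.75,[0,0.02,0.002],0],[0.75,[0,0.045,0.002],0],[0.75,[0,0.07,0.002],0],[0.75,[0,0.09,0.002],0],[0.75,[0,0.09,0.002],0]]}}

```text
t: 25.1
eef_pos: [0.5599, 0.0474, 0.0451]
tool_rot: [-0.0, 0.761, 0.648, -0.0]
contact_force: [-1.6, 0.0, 6.1]
gripper_width: 0.368
grasp_force: 72.2
```

Call:
{"fn": "apply_moves", "kwargs": {"deltas": [[0.75,[0,0.02,0],0],[0.75,[0,0.04,0],0],[0.75,[0,0.05,0],0],[0.75,[0,0.056,0],0],[0.75,[0,0.06,0],0],[0.75,[0,0.06,0],0]]}}

```text
t: 25.7
eef_pos: [0.571, 0.0456, 0.0449]
tool_rot: [-0.001, 0.761, 0.648, -0.001]
contact_force: [-3.2, 0.9, 6.4]
gripper_width: 0.372
grasp_force: 72.2
```

Call:
{"fn": "apply_moves", "kwargs": {"deltas": [[0.75,[0,0.003,0],0],[0.75,[0,0.006,0],0],[0.75,[0,0.009,0],0],[0.75,[0,0.009,0],0]]}}

```text
t: 26.1
eef_pos: [0.5718, 0.0455, 0.0448]
tool_rot: [-0.001, 0.761, 0.648, -0.001]
contact_force: [-5.5, 0.5, 6.7]
gripper_width: 0.368
grasp_force: 72.7
```

At the stop. I release and retreat.

Call:
{"fn": "apply_moves", "kwargs": {"deltas": [[0.55,[0,0,0],0],[0.45,[0,0,0],0],[0.45,[0,0,0],0],[0.45,[0,0,-0.03],0],[0.4,[0,0,-0.1],0],[0.3,[0,0,-0.3],0],[0.3,[0,0,-0.55],0],[0.3,[0,0,-0.8],0],[0.3,[0,0,-0.8],0],[0.3,[0,0,-0.8],0],[0.3,[0,0,-0.8],0]]}}

```text
t: 27.2
eef_pos: [0.5726, 0.0443, 0.2042]
tool_rot: [-0.0, 0.762, 0.648, -0.001]
contact_force: [-0.0, -0.1, -0.2]
gripper_width: 0.7
grasp_force: 0.0
```

```bash
python3 - <<'E'
from h import *
o=bot.get_obs();print(o['eef_pos'],o['contact_force'].round(1),o['gripper_width'])
w=bot.read_camera('wrist');P=wpose(o,w)
g=cv2.GaussianBlur(cv2.cvtColor(w['color'],cv2.COLOR_RGB2GRAY),(3,3),0)
c=np.array([.5708,.0438]); yaw=np.radians(-9.2); ex=np.array([np.cos(yaw),np.sin(yaw)]); ey=np.array([-ex[1],ex[0]])
# ortho resample on plane z=.082 at 1 mm, magazine axes
X,Y=np.meshgrid(np.arange(-40,41),np.arange(60,-41,-1))
pts=[proj(w,[*(c+ex*x/1e3+ey*y/1e3),.082],P) for x,y in zip(X.ravel(),Y.ravel())]
m=np.array(pts,np.float32).reshape(*X.shape,2); im=cv2.remap(g,m[...,0],m[...,1],cv2.INTER_LINEAR)
for y in (30,25,20,10): print('y',y,im[60-y,8:72].tolist())
for x in (-10,0,10): print('x',x,im[0:60,40+x].tolist())
for t in ['pad_a','pad_a_edge']:
    for d in bot.look_for(w,t)[:3]: print(t,np.round(d['point'],4),round(d['confidence'],2))
for cam in ['scene','side']:
    p=bot.read_camera(cam)
    for d in bot.look_for(p,'pad_a')[:4]: print(cam,np.round(d['point'],3),round(d['confidence'],2))
E
```

```text
[0.57262219 0.04434519 0.20415876] [-0.  -0.1 -0.2] 0.700497699927649
y 30 [179, 179, 179, 179, 179, 179, 171, 136, 107, 112, 125, 128, 129, 129, 128, 128, 134, 145, 151, 155, 157, 159, 160, 160, 162, 163, 165, 167, 166, 164, 165, 168, 168, 167, 167, 167, 167, 167, 168, 167, 167, 167, 167, 168, 169, 169, 160, 133, 121, 129, 123, 107, 104, 108, 107, 107, 107, 106, 106, 105, 105, 105, 102, 96]
y 25 [178, 178, 178, 178, 181, 181, 169, 143, 117, 116, 125, 129, 132, 134, 144, 158, 165, 167, 169, 170, 169, 168, 167, 165, 164, 167, 170, 172, 172, 169, 166, 167, 167, 167, 165, 165, 166, 166, 167, 166, 167, 168, 169, 167, 165, 163, 161, 139, 106, 110, 120, 109, 103, 107, 107, 106, 106, 105, 105, 105, 106, 105, 102, 93]
y 20 [177, 177, 178, 179, 179, 179, 179, 177, 161, 136, 127, 129, 133, 136, 144, 160, 167, 167, 166, 167, 170, 172, 173, 171, 169, 168, 169, 170, 169, 167, 167, 168, 168, 169, 169, 169, 168, 166, 164, 164, 165, 166, 168, 170, 170, 167, 162, 139, 103, 96, 108, 108, 103, 105, 105, 105, 105, 105, 105, 105, 105, 104, 102, 94]
y 10 [180, 180, 180, 180, 180, 179, 179, 175, 159, 138, 
[... 686 characters left out ...]
30, 131, 124, 101, 112, 152, 168, 170, 171, 170, 168, 167, 168, 168, 167, 167, 168, 168, 168, 168, 168, 170, 172, 172, 168, 166, 167, 168, 167, 166, 162, 157, 155, 155, 153, 153]
x 10 [120, 100, 89, 89, 100, 147, 206, 221, 221, 222, 221, 221, 221, 222, 222, 221, 220, 222, 221, 220, 221, 194, 142, 128, 133, 132, 116, 104, 135, 161, 167, 169, 168, 167, 168, 169, 168, 167, 165, 166, 168, 169, 167, 166, 166, 166, 165, 163, 152, 128, 107, 100, 99, 99, 99, 100, 99, 98, 99, 99]
pad_a [0.5715 0.0445 0.0799] 0.59
pad_a_edge [0.568  0.0507 0.0837] 0.87
scene [0.56  0.05  0.079] 0.56
scene [0.546 0.379 0.011] 0.55
scene [0.553 0.053 0.06 ] 0.41
side [0.567 0.034 0.082] 0.8
side [0.546 0.359 0.007] 0.67
```

```bash
python3 -c "
from station import bot
print(bot.hand_in())"
```

```text
the job is handed in; nothing more can be done
None
```

I loaded both loose pads into the magazine, each slid back to the stop and released under the lips. The job was handed in after about 27 s; the last checks found the top pad home and the gripper clear, but the hand-in returned no verdict.

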